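# Test board onto the viewing slide, held at its click notch

## Task

Hang the white-primed test board that has a hole onto the upright post of the viewing slide's carriage so that it lies flat on the carriage, and let go of it. Then take the carriage by its handle and slide it along the rail, without running past, until the spring ball of the stop block clicks into the carriage's notch, and finish still gripping the handle there, with the ball seated and the board in place. Leave the other things on the table where they are.

Things in the scene. Friction and masses are not known exactly. Their poses are not given: they have to be found in the camera images.
- board_center (a point): Centre (half-way up) of the test board: a loose white-primed wooden plate 46 mm (its x) x 110 mm (its y) x 8 mm thick, 50 g, lying flat, with one round through hole of 16 mm diameter on its long centre line, 39 mm from the centre towards its +y end.
- board_eye (a point): The centre of the test board's hole, at the board's underside (4 mm below board_center's height). Axes as the board's.
- board: The test board; origin at the centre of its underside, axes as board_center.
- post_foot (a point): Foot of the upright steel post on the slide's carriage, at the level deck on which the board must lie. Post 10 mm in diameter, 22 mm tall, tapered tip. z up, y along the rail towards the handle and stop block (the slide direction). Deck 34 mm wide, 47 mm above the table, from 65 mm behind the post (-y) to 83 mm in front (+y).
- handle_grip (a point): Grip point of the carriage's handle, an upright dark wooden block 20 mm across the rail (x) x 24 mm along it (y), 42 mm tall on the deck, fixed to the carriage 60 mm in front (+y) of the post. The point is on its centre line, 26 mm above the deck, 16 mm below its top. Best pinched across the rail.
- carriage: The carriage with its handle; origin on the rail's centre line, 10 mm in front of the post and 18 mm below the deck. The board lies along the deck with its hole end next to the handle and the rest behind the post (-y), overhanging the deck's rear end by about 29 mm and its sides by 6 mm each. It slides only along y (1 to 2 N of friction) and stays where left.
- notch (a point): Centre of the notch, a 9 mm long gap in the strip on the carriage's +x side (away from the robot), 25 mm behind the handle's centre along the rail, 22 mm beside the rail's centre line. It starts 11 to 26 cm short of the ball (-y of it).
- ball_seat (a point): Where the stop's spring ball (steel, 12 mm diameter) meets the carriage's side. Axes parallel to the rail's, y along the slide direction. The notch is home when level with this point along y. The ball sits in a dark steel block 26 x 30 x 31 mm that stands fixed beside the rail on its +x side. The carriage could run about 25 mm past or more.
- stop: The stop block, origin under its ball's line on the rail's axis. Feel: the ball meets the strip's end ramp with the notch 41 to 34 mm short (some 3 to 6 N), then runs along the strip with little drag, then drops into the notch: over the last 4 mm it pulls the carriage in (3 to 6 N), then resists both ways with 5 to 9 N. A carriage let loose within 2 mm of home centres itself.
- slide: The viewing slide: dark base plate 60 x 460 x 12 mm on the table with the steel guide rail and two end blocks; it does not move. Origin under its centre, y along the rail in the slide direction, z up.
- blank_center (a point): Centre of a second white-primed board of the same size without a hole; not needed, leave it.
- tape: Roll of masking tape, 96 mm across, 25 mm high, lying flat; leave it.
- can: Small paint can, 74 mm across, 100 mm high; leave it.
- jar: Jar with steel lid, 64 mm across, 85 mm high; leave it.
- knife: Spatula lying beyond the slide; leave it.
- brush: Paint brush lying beyond the slide; leave it.
- cup: White cup, 80 mm across, 75 mm high; leave it.
Not all that is in view belongs to the job. What is shaped like the board but orange or purple is not meant.

How it is judged (in metres and radians):
On the way, in this order (a step that is already met when the one before it is completed fails the run):
1. the board hangs by its hole on the post, flat on the deck, and is let go (horizontal distance between board_eye and post_foot below 0.005 m and z of board_eye in the frame of post_foot between -0.004 and 0.003 m and angle between board_center's own z axis and vertical below 0.07 rad and contact force between the fingers and board below 0.2 N and linear speed of board below 0.01 m/s), for 0.3 s.
2. the carriage is slid by its handle until the ball is in the notch (y of notch in the frame of ball_seat between -0.002 and 0.002 m and contact force between the fingers and carriage above 10 N and horizontal distance between board_eye and post_foot below 0.005 m and z of board_eye in the frame of post_foot between -0.004 and 0.003 m and angle between board_center's own z axis and vertical below 0.07 rad and contact force between the fingers and board below 0.2 N), for 0.3 s.
At the end, for the whole second after the job is handed in: The board's hole is within 5 mm of the post, the board flat (within 4 degrees) and not more than 3 mm above the deck, not touched by the fingers; the notch is within 2 mm of the ball along the rail and at rest; the fingers press on the handle with more than 10 N in all (all of step 2 and linear speed of carriage below 0.005 m/s); the arm keeps its last pose, push and grip.
It fails at once if the carriage is run past the ball by more than 10 mm (y of notch in the frame of ball_seat above 0.01 m).
It fails at once if a bystander is displaced by more than 20 mm (distance of any of blank_center, tape, can, jar, knife, brush, cup from where it was at the start of the episode above 0.02 m).
It also fails if it takes over 61 s, if anything falls off the work surface, if the arm or the gripper's body presses on something with over 40 N, if the wrist force passes 120 N, or if a joint passes its speed limit or range.

## Robot

A 7-joint arm with a two-finger parallel gripper is mounted at the origin on the work surface. World frame = base frame: x ahead of the robot, y to its left, z up, the work surface at z = 0. Lengths are in m, angles in degrees, forces in N, time in s.
With the tool pointing down it reaches from about 0.425 to 0.875 m from the base axis. Payload 4.7 kg.
Tool frame: the origin (TCP) lies at the very end of the fingers, on their centre line; the grasp point (between the pads) lies 19 mm behind it; z points along the fingers, y is the direction in which the jaws open and shut (so a half turn about z gives the same grasp; the last joint's range is limited). The gripper opens to 87 mm and grips with 3 to 60 N. Pads are 19 mm wide; open, the fingers measure 117 mm over their backs; the gripper's body (75 mm by 190 mm) begins 51 mm behind the grasp point.
Start: joints at [69.219, 18.392, -4.016, 83.108, 1.295, 78.541, -3.26], TCP at [0.239, -0.604, 0.223] pointing down, gripper open.
Joint ranges: [-163.93, 163.93], [-17.29, 119.83], [-79.2, 71.16], [3.27, 140.29], [-89.18, 269.18], [5.43, 117.66], [-154.24, 154.24]. Speed limits (degrees/s): [147.25, 147.25, 180, 180, 180, 180, 180].

## Interface

Orientations are given as [roll, pitch, yaw] about the fixed x, y, z axes, in that order (R = Rz(yaw) Ry(pitch) Rx(roll)).
In Python, from cell import * gives the robot as it stands.
- The arm moves only by the tool drive_tool, never from a script. Its argument "moves" is text: rows parted by semicolons, each of 5 numbers parted by spaces: the shift along the tool's x, y, z in m, then the turn about the tool's z in degrees, then the gripper's target within -1 to 1 (fully open at 1, half-way at 0, shut at -1). In form: x y z yaw fingers; .... A call has exactly 8 rows; each row is the pose to reach, as a shift and turn from the pose commanded when the call began, along the tool's axes at that moment; what a row does not reach only later rows make up. A row lasts 1/10 s, in which the tool goes at most 50 mm and 8.59 degrees, less where a joint would pass 70% of its speed; a pose out of reach is approached as far as the arm can. A call with a gripper value outside its range is refused whole. The fingers move at their own pace and stop on an object; "grip_force" is the grip in N (left out, the last holds). Time passes only in rows, so rows that repeat a pose let the fingers close, or fill a call up. It gives the time, the measured TCP pose, the force and the opening at its end, in the units of the state.
- get_obs(): the state, without advancing time (a new reading comes with each control period).
- read_camera(name): name is "scene" or "top" or "wrist"; returns (picture, depth): 400x640x3 uint8, red, green, blue; 400x640 float32, m along the optical axis (not along the pixel's ray), 0 where there is no reading.
- calibration(name): a dict with "intrinsics" (3x3 intrinsics, pixels), "cam_to_world" (4x4, takes a point from camera to world coordinates); the wrist camera has in their place "T_tool_cam" (4x4, takes a point from camera to tool coordinates, whose origin is the TCP and whose axes are the flange's). Camera axes: x right, y up, looking along -z (the intrinsics and any distortion apply to the point x, -y, -z); pixel columns grow to the right and rows downward; lengths in m; the calibration is good to about 2 mm. A picture is of the moment at which its call begins: read the wrist's pose just before it. calibration takes no time and is no camera call.
- sign_off(): hands the job in, once; it reports no verdict.
Trained networks look in the newest picture that a camera, given by its name, has taken for a name from the list of things; names that differ only in an ending like _2 or _b are one class to them, and where a whole thing is asked for, a point or a joint stands for the part that bears it (a point fixed in the world has none). Each returns a list of dicts, best first, with "conf" (0 to 1); they miss things now and then, are a little off and sometimes report something else, mostly with a low value. They report only what shows in the picture. A call takes as long as a camera call. They do not tell look-alikes from the thing itself.
- search_frame(camera, name): "uv" ([column, row] in pixels, amid what is visible of it).
- pinpoint(camera, name): "uv" ([column, row] in pixels: a listed point, or the origin of a listed thing).
The state is a dict: "time_s": time; "qpos": joint angles; "joint_velocities": joint speeds; "effort": joint torques, N m; "tool_pos": TCP position; "tool_rot": TCP orientation; "force": force on the tool from outside, world axes, zero at the start; "wrist_torque": the same for the moment, N m; "grip_width": finger opening in m.
Only numpy, scipy, OpenCV 4.12 (cv2) and the standard library are available. Lean on these libraries where they do the work, as an engineer would, in place of code of your own. Each camera call takes 0.05 s, during which the arm holds its last target. There are 200 camera calls.

## Working session

There is one attempt and no reset: what is moved stays moved. The work goes in short steps, Python scripts to look and compute and a tool call to move; the robot and the scene stay as the last step left them, time stands still between calls to the robot, and variables do not carry over. Pictures are saved under pics/ and viewed, about 8 in all and at most 12, crops included, and the job is handed in when it is done.

Besides the shell and the picture viewer there is one more tool, called after "Emit:" as name(argument=value, ...) on one line, values as JSON. drive_tool: Moves the arm, as the interface text tells. Its arguments: {"type":"object","properties":{"moves":{"type":"string"},"grip_force":{"type":"number"}},"required":["moves"]}

```bash
mkdir -p pics
cat > h.py <<'E'
from cell import *
import numpy as np, cv2
from scipy.spatial.transform import Rotation as R
np.set_printoptions(precision=4,suppress=True)
def cam(name):
    c=calibration(name);K=np.array(c["intrinsics"])
    if "cam_to_world" in c: T=np.array(c["cam_to_world"])
    else:
        o=get_obs();W=np.eye(4);W[:3,3]=o["tool_pos"];W[:3,:3]=R.from_euler('xyz',o["tool_rot"],degrees=True).as_matrix()
        T=W@np.array(c["T_tool_cam"])
    return K,T
def ray(K,T,uv):
    d=np.linalg.inv(K)@[uv[0],uv[1],1]; return T[:3,3],T[:3,:3]@[d[0],-d[1],-d[2]]
def at_z(K,T,uv,z):
    o,d=ray(K,T,uv);return o+d*(z-o[2])/d[2]
def proj(K,T,p):
    q=T[:3,:3].T@(np.array(p)-T[:3,3]);u=K@[q[0],-q[1],-q[2]];return u[:2]/u[2]
def cloud(K,T,dep):
    v,u=np.mgrid[:dep.shape[0],:dep.shape[1]];i=np.linalg.inv(K)
    p=np.stack([u,v,np.ones_like(u)],-1)@i.T*dep[...,None]
    return (p*[1,-1,-1])@T[:3,:3].T+T[:3,3]
def save(n,im): cv2.imwrite("pics/"+n+".png",im[...,::-1])
E
python3 - <<'E'
from h import *
print({k:v for k,v in get_obs().items()}); print(calibration("wrist"),calibration("top"))
for c in("top","scene"):
    K,T=cam(c);im,d=read_camera(c);save(c,im);np.savez(c,im=im,d=d)
    P=cloud(K,T,d)
    for n in("board_center","board_eye","blank_center","post_foot","handle_grip","notch","ball_seat","stop"):
        for r in pinpoint(c,n)[:3]:
            u,v=np.round(r["uv"]).astype(int); print(c,n,r, P[v,u] if 0<=v<400 and 0<=u<640 else '')
E
```

```text
{'time_s': 0.0, 'qpos': array([69.2209, 18.4402, -4.0147, 83.1747,  1.2956, 78.5421, -3.2597]), 'joint_velocities': array([-0.1249,  0.0089, -0.0514,  0.0322,  0.029 , -0.0447,  0.0463]), 'effort': array([ -0.0002, -49.1286,  -0.4039, -31.2532,  -0.064 ,   0.0438,
         0.0002]), 'tool_pos': array([ 0.2389, -0.6039,  0.2215]), 'tool_rot': array([-179.8882,    0.0067,   21.5885]), 'force': array([ 1.0502, -0.6087, -0.382 ]), 'wrist_torque': array([ 0.0036,  0.0372, -0.0271]), 'grip_width': 0.08692728929399082}
{'intrinsics': array([[346.5553,   0.    , 318.6554],
       [  0.    , 346.5553, 202.8901],
       [  0.    ,   0.    ,   1.    ]]), 'T_tool_cam': array([[ 0.    ,  0.9572,  0.2894,  0.0799],
       [ 1.    ,  0.0001, -0.0004, -0.0001],
       [-0.0005,  0.2894, -0.9572, -0.1626],
       [ 0.    ,  0.    ,  0.    ,  1.    ]])} {'intrinsics': array([[405.2368,   0.    , 319.7713],
       [  0.    , 405.2368, 193.0279],
       [  0.    ,   0.    ,   1.    ]]), 'cam_to_world': array([[ 0.0095,  0.9842, -0.1766,  0.3287],
       [-1.    ,  0.0095, -0.0008,  0.0028],
       [ 0.0
[... 1446 characters left out ...]
.0071]
scene board_eye {'uv': [328.4, 192.4], 'conf': 0.95} [ 0.4395 -0.0666 -0.0008]
scene board_eye {'uv': [403.2, 214.0], 'conf': 0.7} [0.3194 0.1322 0.0084]
scene board_eye {'uv': [322.8, 142.8], 'conf': 0.56} [ 0.329  -0.2539  0.0116]
scene blank_center {'uv': [356.5, 223.4], 'conf': 0.71} [0.4496 0.0837 0.0077]
scene post_foot {'uv': [263.7, 196.1], 'conf': 0.94} [ 0.6291 -0.1099  0.0548]
scene handle_grip {'uv': [266.8, 203.6], 'conf': 0.69} [ 0.6353 -0.0829  0.0495]
scene notch {'uv': [265.6, 210.4], 'conf': 0.86} [ 0.6454 -0.0721  0.0409]
scene ball_seat {'uv': [289.3, 251.4], 'conf': 0.48} [0.6664 0.0839 0.0406]
scene stop {'uv': [299.1, 250.2], 'conf': 0.64} [0.6389 0.0871 0.0279]
```

Run:
```python
from h import *
im=np.load("top.npz")["im"]; save("topc",cv2.resize(im[120:320,200:450],None,fx=3.2,fy=3,interpolation=cv2.INTER_CUBIC)[:600])
```

```text
(no output)
```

View pics/topc.png

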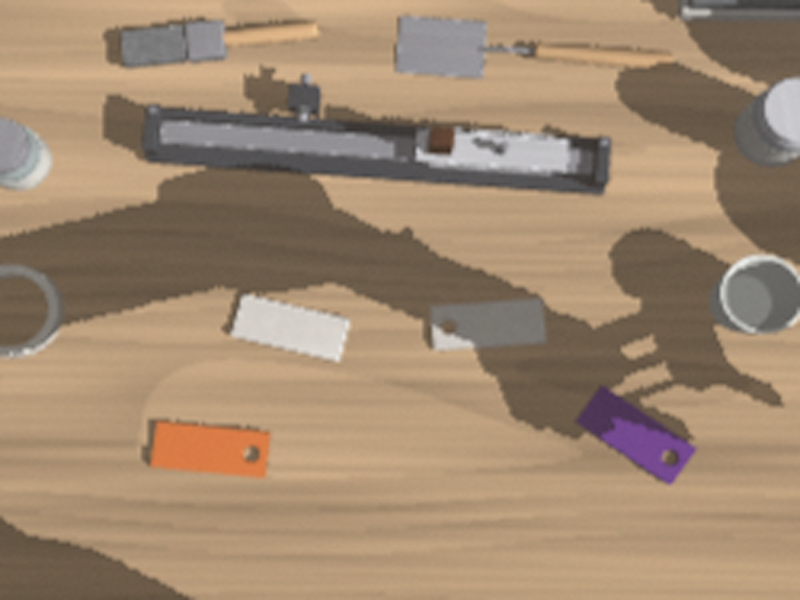

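The white board with the hole is at crop (488,323), its hole at (450,325). The blank board is at (290,327). On the slide, the handle is at (440,139), the post at (490,143) and the stop block at (303,97). I'll move above the board for a wrist view.

Emit:
drive_tool(moves="0.03 -0.03 0 -6 1; 0.06 -0.062 0 -14 1; 0.09 -0.093 0 -22 1; 0.12 -0.124 0 -30 1; 0.15 -0.155 0 -38 1; 0.18 -0.186 0 -46 1; 0.21 -0.217 0 -54 1; 0.24 -0.248 0 -62 1")

```text
time_s: 1.7
tool_pos: [0.3715, -0.2839, 0.2228]
tool_rot: [180.0, 0.1, 83.9]
force: [0.9, -0.7, -0.5]
grip_width: 0.0873
```

Emit:
drive_tool(moves="0.03 0.01 0 -2 1; 0.06 0.02 0 -4 1; 0.09 0.03 0 -6 1; 0.12 0.04 0 -6 1; 0.15 0.05 0 -6 1; 0.18 0.056 0 -6 1; 0.19 0.056 0 -6 1; 0.19 0.056 0 -6 1")

```text
time_s: 2.5
tool_pos: [0.448, -0.1018, 0.2227]
tool_rot: [180.0, 0.0, 89.8]
force: [-0.2, -0.5, -0.2]
grip_width: 0.0868
```

Run:
```python
from h import *
print(get_obs()["tool_pos"],get_obs()["tool_rot"],get_obs()["qpos"])
K,T=cam("wrist");im,d=read_camera("wrist");save("w1",im);np.savez("w1",im=im,d=d,K=K,T=T)
P=cloud(K,T,d)
for n in("board_center","board_eye","post_foot","handle_grip","notch","ball_seat"):
    for r in pinpoint("wrist",n)[:3]:
        z=dict(board_center=.004,board_eye=.008).get(n,.047); print(n,r,at_z(K,T,r["uv"],z))
# white board pixels: height 4..14mm
hsv=cv2.cvtColor(im,cv2.COLOR_RGB2HSV)
m=((hsv[...,1]<45)&(P[...,2]>.003)&(P[...,2]<.016)).astype(np.uint8)
n,l,s,c=cv2.connectedComponentsWithStats(m)
for i in range(1,n):
    if s[i,4]>1500:
        cs,_=cv2.findContours((l==i).astype(np.uint8),cv2.RETR_CCOMP,cv2.CHAIN_APPROX_NONE)
        for q in cs:
            if len(q)<25: continue
            w=np.array([at_z(K,T,p[0],.008)[:2] for p in q]).astype(np.float32)
            print(i,s[i],cv2.minAreaRect(w))
```

```text
[ 0.448  -0.1018  0.2227] [179.9926   0.0378  89.7696] [ 45.5897  -4.3814 -34.0495 107.7428  -2.4911  75.8877  11.9947]
board_center {'uv': [319.0, 170.3], 'conf': 0.73} [ 0.4488 -0.0996  0.004 ]
board_center {'uv': [224.5, 284.3], 'conf': 0.69} [ 0.3312 -0.2425  0.004 ]
board_eye {'uv': [212.5, 302.2], 'conf': 0.73} [ 0.3154 -0.2652  0.008 ]
board_eye {'uv': [318.1, 132.3], 'conf': 0.65} [ 0.448  -0.0574  0.008 ]
post_foot {'uv': [494.0, 188.3], 'conf': 0.61} [ 0.625  -0.1099  0.047 ]
handle_grip {'uv': [522.6, 129.5], 'conf': 0.96} [ 0.6441 -0.0518  0.047 ]
notch {'uv': [515.2, 155.5], 'conf': 0.57} [ 0.641  -0.0768  0.047 ]
ball_seat {'uv': [489.9, 176.4], 'conf': 0.7} [ 0.6191 -0.0977  0.047 ]
1 [ 279    0   53   40 1641] ((0.4349347949028015, 0.056002650409936905), (0.036195166409015656, 0.04539436474442482), 76.55965423583984)
2 [ 436    0   69  264 5270] ((0.6085849404335022, -0.07212488353252411), (0.2817511260509491, 0.022937756031751633), 86.03868865966797)
5 [ 559   84   81  131 3798] ((0.745703935623169, -0.08068548142910004), (0.14015547931194305, 0.06425349414348602), 85.9713363647461)
5 [ 559   84   81  131 3798] ((0.7399777770042419, -0.07587545365095139), (0.0107972277328372, 0.0083196135237813), 14.611464500427246)
5 [ 559   84   81  131 3798] ((0.7266943454742432, -0.049478236585855484), (0.008475502952933311, 0.014988717623054981), 31.75736427307129)
5 [ 559   84   81  131 3798] ((0.7399899959564209, -0.028383662924170494), (0.005170101299881935, 0.009781893342733383), 51.71976089477539)
6 [ 294  120   49  101 3860] ((0.4485012888908386, -0.10089060664176941), (0.045740656554698944, 0.11017172783613205), 4.740668773651123)
6 [ 294  120   49  101 3860] ((0.44512587785720825, -0.0623822920024395), (0.01700621098279953, 0.016162436455488205), 89.76983642578125)
```

View pics/w1.png

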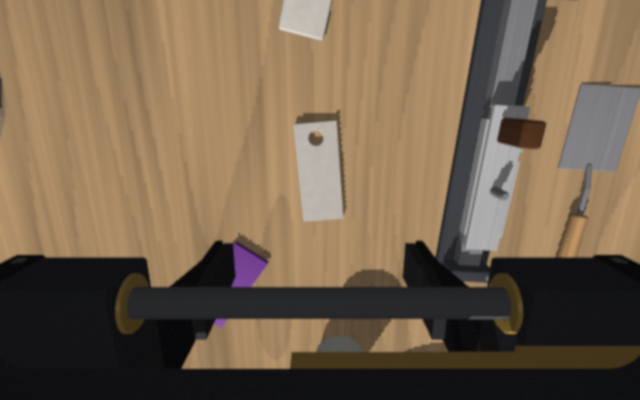

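Board centre is at pixel (319,170) with the hole at (317,138). The fitted size of 45.7 x 110 mm matches. The board's yaw is +4.7° and the rail's is about -4°. Descending.

Emit:
drive_tool(moves="0.001 0.0005 0.04 -3 1; 0.001 0.0005 0.08 -5 1; 0.001 0.0005 0.12 -5 1; 0.001 0.0005 0.16 -5 1; 0.001 0.0005 0.19 -5 1; 0.001 0.0005 0.21 -5 1; 0.001 0.0005 0.22 -5 1; 0.001 0.0005 0.22 -5 1", grip_force=20)

```text
time_s: 3.65
tool_pos: [0.4479, -0.1022, 0.0019]
tool_rot: [-179.9, -0.0, 94.6]
force: [0.8, -0.5, 0.5]
grip_width: 0.0872
```

Emit:
drive_tool(moves="0 0 0.0005 0 0.3; 0 0 0.0005 0 -0.2; 0 0 0.0005 0 -0.2; 0 0 0.0005 0 -0.4; 0 0 0.0005 0 -0.4; 0 0 0.0005 0 -0.4; 0 0 0.0005 0 -0.4; 0 0 0.0005 0 -0.4")

```text
time_s: 4.45
tool_pos: [0.4485, -0.102, 0.0022]
tool_rot: [180.0, 0.0, 94.6]
force: [0.9, 0.4, 2.0]
grip_width: 0.0456
```

Emit:
drive_tool(moves="0 0 -0.02 0 -0.4; 0 0 -0.05 0 -0.4; 0 0 -0.09 0 -0.4; 0 0.02 -0.128 3 -0.4; -0.01 0.05 -0.128 6 -0.4; -0.03 0.08 -0.128 8.6 -0.4; -0.038 0.097 -0.128 8.6 -0.4; -0.038 0.097 -0.128 8.6 -0.4")

```text
time_s: 5.25
tool_pos: [0.5498, -0.133, 0.1295]
tool_rot: [180.0, -0.1, 85.9]
force: [-0.3, 0.9, -0.4]
grip_width: 0.0455
```

Run:
```python
from h import *
o=get_obs();print(o["tool_pos"],o["tool_rot"],o["grip_width"],o["force"])
K,T=cam("wrist");im,d=read_camera("wrist");save("w2",im);np.savez("w2",im=im,d=d,K=K,T=T)
P=cloud(K,T,d)
for n in("board_center","board_eye","post_foot","handle_grip","notch","ball_seat"):
    for r in pinpoint("wrist",n)[:3]:
        z=dict(board_center=.135,board_eye=.13).get(n,.047); print(n,r,at_z(K,T,r["uv"],z))
# handle top: dark brown z~.089
for lo,hi,nm in((.083,.095,"handle"),(.062,.076,"posttip"),(.042,.052,"deck")):
    m=((P[...,2]>lo)&(P[...,2]<hi)).astype(np.uint8)
    n,l,s,c=cv2.connectedComponentsWithStats(m)
    for i in range(1,n):
        if s[i,4]>30: print(nm,s[i],cv2.minAreaRect(P[l==i][:,:2].astype(np.float32)),P[l==i].mean(0))
```

```text
[ 0.5498 -0.133   0.1295] [179.9657  -0.0694  85.9227] 0.04551259878773777 [-0.2815  0.8543 -0.3549]
board_center {'uv': [319.8, 257.8], 'conf': 0.67} [ 0.5508 -0.1294  0.135 ]
board_eye {'uv': [320.2, 181.9], 'conf': 0.91} [ 0.5537 -0.092   0.13  ]
board_eye {'uv': [91.8, 344.9], 'conf': 0.57} [ 0.4201 -0.1759  0.13  ]
post_foot {'uv': [419.2, 173.1], 'conf': 0.9} [ 0.6244 -0.1102  0.047 ]
handle_grip {'uv': [442.0, 85.9], 'conf': 0.7} [ 0.6389 -0.0515  0.047 ]
notch {'uv': [452.5, 123.5], 'conf': 0.8} [ 0.6469 -0.0768  0.047 ]
notch {'uv': [439.0, 82.2], 'conf': 0.21} [ 0.6368 -0.049   0.047 ]
handle [ 428   63   41   45 1631] ((0.6286136507987976, -0.051776159554719925), (0.023546729236841202, 0.019846783950924873), 85.97920227050781) [ 0.6279 -0.0516  0.0889]
posttip [418  66  11  41 257] ((0.6203619241714478, -0.050950344651937485), (0.023734625428915024, 0.003300789976492524), 85.13351440429688) [ 0.6193 -0.0512  0.0692]
posttip [419 173  17  15 190] ((0.6248087286949158, -0.11123401671648026), (0.009847361594438553, 0.009257522411644459), 1.6135324239730835) [ 0.6239 -0.1106  0.0674]
deck [ 390   51   67  206 8326] ((0.6262651681900024, -0.10244905948638916), (0.14718082547187805, 0.03953271731734276), 86.47763061523438) [ 0.6236 -0.1043  0.0473]
```

View pics/w2.png

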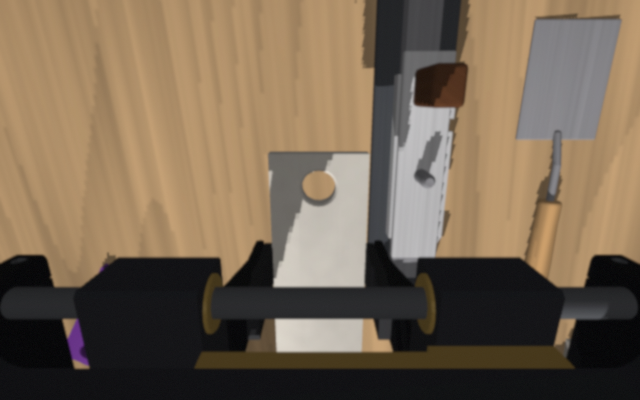

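```bash
cat > hole.py <<'E'
from h import *
def hole(im,K,T,ztop,guess):
    # wooden colour seen through the hole, inside white board
    x,y=[int(round(v)) for v in guess]
    hsv=cv2.cvtColor(im,cv2.COLOR_RGB2HSV)
    s=hsv[...,1][y-26:y+26,x-26:x+26]; m=(s>50).astype(np.uint8)
    n,l,st,c=cv2.connectedComponentsWithStats(m)
    i=1+np.argmax(st[1:,4]); q=cv2.findContours((l==i).astype(np.uint8),0,1)[0][0]
    print(st[i]); w=np.array([at_z(K,T,p[0]+[x-26,y-26],ztop)[:2] for p in q],np.float32)
    return cv2.minEnclosingCircle(w),cv2.minAreaRect(w)
E
python3 - <<'E'
from hole import *
f=np.load("w2.npz");K,T,d=f["K"],f["T"],f["d"];P=cloud(K,T,d)
print(P[230,320],P[170,290],P[170,350],P[165:245:20,345,2])
print(hole(f["im"],K,T,.1353,(319,185)))
m=(P[...,2]>.12)&(P[...,2]<.145);m[250:]=0;m[:,:262]=0;m[:,375:]=0
b=P[m];A=np.c_[b[:,:2],np.ones(len(b))];co=np.linalg.lstsq(A,b[:,2],rcond=None)[0];print("tilt",co,cv2.minAreaRect(b[:,:2].astype(np.float32)),b[:,1].max())
E
```

```text
[ 0.552  -0.1143  0.136 ] [ 0.5403 -0.0842  0.1351] [ 0.5677 -0.0858  0.1365] [0.1358 0.1351 0.1361 0.1362]
[  9  11  33  31 799]
(((0.5525748133659363, -0.09236375987529755), 0.007743006572127342), ((0.552607536315918, -0.09221339970827103), (0.014373832382261753, 0.014956614933907986), 85.91077423095703))
tilt [-0.0001 -0.0071  0.1349] ((0.5520120859146118, -0.10091869533061981), (0.048063695430755615, 0.05644547566771507), 85.95729064941406) -0.07560669376823625
```

Emit:
drive_tool(moves="-0.004 0.02 0 0 -0.4; -0.008 0.04 0 0 -0.4; -0.012 0.06 0 0 -0.4; -0.014 0.073 0 0 -0.4; -0.014 0.073 0.02 0 -0.4; -0.014 0.073 0.04 0 -0.4; -0.014 0.073 0.05 0 -0.4; -0.014 0.073 0.05 0 -0.4")

```text
time_s: 6.4
tool_pos: [0.6184, -0.1509, 0.0785]
tool_rot: [-179.8, -0.0, 86.0]
force: [0.0, 0.3, -0.9]
grip_width: 0.0456
```

Run:
```python
from hole import *
o=get_obs();print(o["tool_pos"],o["tool_rot"],o["grip_width"],o["force"])
K,T=cam("wrist");im,d=read_camera("wrist");save("w3",im[40:380,150:490]);np.savez("w3",im=im,d=d,K=K,T=T)
P=cloud(K,T,d);zt=o["tool_pos"][2]+.0058
print("hole px by kinematics",proj(K,T,[o["tool_pos"][0]+.0028,o["tool_pos"][1]+.0406,zt]),
 "tip px",proj(K,T,[.6246,-.1114,.069]))
m=((P[...,2]>.080)&(P[...,2]<.095)).astype(np.uint8);m[200:]=0
print("handle",cv2.minAreaRect(P[m>0][:,:2].astype(np.float32)))
```

```text
[ 0.6184 -0.1509  0.0785] [-179.8157   -0.0205   85.997 ] 0.04561026123856798 [ 0.0252  0.2515 -0.9296]
hole px by kinematics [317.9836 185.6933] tip px [324.8513 179.9922]
handle ((0.6236529350280762, -0.07863970100879669), (0.0789160504937172, 0.046131037175655365), 85.69523620605469)
```

View pics/w3.png

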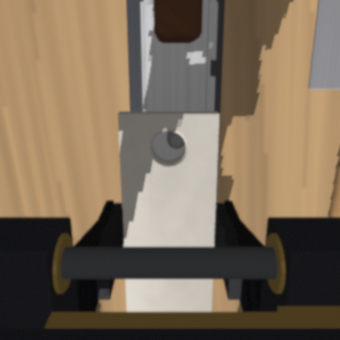

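The hole is at crop (168,147) and the post tip shows inside it at (175,140), so the board is about 3 mm short in tool y. The arm also stopped about 3 mm short of the commanded position. I'll check whether that is lag.

Emit:
drive_tool(moves="0 0 0 0 -0.4; 0 0 0 0 -0.4; 0 0 0 0 -0.4; 0 0 0 0 -0.4; 0 0 0 0 -0.4; 0 0 0 0 -0.4; 0 0 0 0 -0.4; 0 0 0 0 -0.4")

```text
time_s: 7.25
tool_pos: [0.62, -0.1512, 0.08]
tool_rot: [-180.0, 0.0, 86.0]
force: [0.2, 0.6, -0.2]
grip_width: 0.046
```

Run:
```python
from hole import *
for k in range(3):
    o=get_obs();print(o["tool_pos"],o["tool_rot"][2],o["force"])
    K,T=cam("wrist");im,d=read_camera("wrist")
P=cloud(K,T,d);np.savez("w4",im=im,d=d,K=K,T=T)
m=((P[...,2]>.086)&(P[...,2]<.095)).astype(np.uint8);m[110:]=0
print("handle",cv2.minAreaRect(P[m>0][:,:2].astype(np.float32)))
g=cv2.cvtColor(im,cv2.COLOR_RGB2GRAY);np.set_printoptions(linewidth=250)
print(g[160:212:2,296:342:2])
```

```text
[ 0.62   -0.1512  0.08  ] 85.99020465982646 [ 0.2172  0.6135 -0.2174]
[ 0.62   -0.1511  0.08  ] 85.99014137802573 [-0.4563 -0.1557 -1.0907]
[ 0.62   -0.1511  0.08  ] 85.99039841767852 [ 0.1946  0.7079 -0.8093]
handle ((0.6292392015457153, -0.051778391003608704), (0.02383049577474594, 0.019990498200058937), 86.38472747802734)
[[106 107 106 106 106 106 106 106 106 107 106 106 107 106 106 111 169 192 192 193 192 192 192]
 [105 106 106 106 106 106 105 106 106 106 106 106 107 106 106 124 180 192 193 193 193 192 193]
 [106 106 105 106 107 105 105 106 106 107 108 106 106 107 107 135 189 192 193 192 192 193 193]
 [106 105 106 105 106 106 105 105 106 106 107 106 105 107 108 142 189 193 192 192 191 192 193]
 [105 105 106 106 106 106 105 105 107 109 109 106 108 110 115 166 192 193 192 192 192 193 193]
 [106 105 105 106 107 106 104 101 121 156 144 129 144 163 178 197 198 193 192 192 192 192 192]
 [106 106 105 106 105 103  98  99 110 115  94  88  97 111 147 190 209 204 194 191 191 192 193]
 [107 105 105 106 102  99 100 104 102  77  64  68  71  73  77  98 148 199 205 194 191 192 193]
 [106 106 106
[... 997 characters left out ...]
4 103  99  90 109 149 182 192 194]
 [108 107 107 110 107  94  89  92  96 101 102 103 104 100  97  93  89  97 130 166 189 193 194]
 [107 107 107 137 148 110  96  90  89  91  92  93  93  90  89  89  98 119 154 185 192 192 194]
 [106 107 111 168 188 158 122 103  96  92  90  89  90  90  93 103 123 152 182 193 194 194 196]
 [105 106 112 172 196 192 176 152 125 108 103 100 102 107 118 142 171 186 192 194 194 194 195]
 [106 106 115 175 196 197 196 192 179 166 158 151 156 165 173 186 191 191 193 194 194 194 196]
 [105 105 131 188 197 196 196 195 194 192 191 188 189 191 191 192 193 192 193 194 194 195 196]
 [106 105 135 190 197 197 196 195 193 192 192 190 191 190 192 191 193 193 192 194 194 195 196]]
```

Emit:
drive_tool(moves="-0.0006 0.0023 0 0 -0.4; -0.0006 0.0023 0 0 -0.4; -0.0006 0.0023 0.005 0 -0.4; -0.0006 0.0023 0.01 0 -0.4; -0.0006 0.0023 0.015 0 -0.4; -0.0006 0.0023 0.02 0 -0.4; -0.0006 0.0023 0.024 0 -0.4; -0.0006 0.0023 0.026 0 -0.4")

```text
time_s: 8.2
tool_pos: [0.6219, -0.1518, 0.0533]
tool_rot: [-179.9, -0.0, 86.0]
force: [0.6, 0.1, -0.9]
grip_width: 0.0458
```

Run:
```python
from hole import *
o=get_obs();print(o["tool_pos"],o["tool_rot"],o["grip_width"],o["force"])
K,T=cam("wrist");im,d=read_camera("wrist");save("w5",cv2.resize(im[100:300,200:440],None,fx=2.5,fy=2.5))
P=cloud(K,T,d);m=(P[...,2]>.084)&(P[...,2]<.095);m[110:]=0
print("handle",cv2.minAreaRect(P[m][:,:2].astype(np.float32)))
print(P[200:250:10,300,2],P[200:250:10,335,2])
```

```text
[ 0.6219 -0.1518  0.0533] [-179.9499   -0.0071   85.9942] 0.04575194569661539 [ 0.5565  0.128  -0.8662]
handle ((0.629065752029419, -0.0526529997587204), (0.02249329909682274, 0.020101414993405342), 85.33526611328125)
[0.0595 0.0595 0.0606 0.06   0.0587] [0.0593 0.0603 0.0592 0.0598 0.0606]
```

View pics/w5.png

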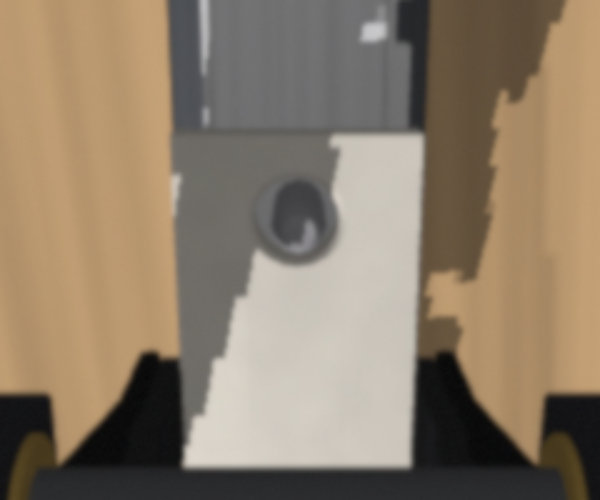

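The post is through the hole and centred, with the hole at crop (297,220). I'll lower the last 3.5 mm and let go.

Emit:
drive_tool(moves="0 0 0.002 0 -0.4; 0 0 0.0035 0 -0.4; 0 0 0.0035 0 -0.4; 0 0 0.0035 0 -0.4; 0 0 0.0035 0 0; 0 0 0.0035 0 0.15; 0 0 0.0035 0 0.3; 0 0 0.0035 0 0.3")

```text
time_s: 9.05
tool_pos: [0.6224, -0.1519, 0.0507]
tool_rot: [180.0, 0.0, 86.0]
force: [0.2, 0.2, -0.1]
grip_width: 0.0551
```

Emit:
drive_tool(moves="0 0 0.0035 0 0.3; 0 0 0.0035 0 0.3; 0 0 0 0 0.3; 0 0 -0.015 0 0.3; 0 0 -0.04 0 0.3; 0 0 -0.07 0 0.3; 0 0 -0.085 0 0.3; 0 0 -0.085 0 0.3")

```text
time_s: 9.85
tool_pos: [0.6243, -0.1521, 0.1392]
tool_rot: [179.7, 0.1, 86.0]
force: [0.4, -0.5, 0.1]
grip_width: 0.0566
```

Run:
```python
from hole import *
o=get_obs();print(o["tool_pos"],o["tool_rot"],o["grip_width"],o["force"])
K,T=cam("wrist");im,d=read_camera("wrist");save("w6",im)
P=cloud(K,T,d);m=(P[...,2]>.084)&(P[...,2]<.095);m[200:]=0
print("handle",cv2.minAreaRect(P[m][:,:2].astype(np.float32)))
hsv=cv2.cvtColor(im,cv2.COLOR_RGB2HSV)
m=((P[...,2]>.0505)&(P[...,2]<.06)&(hsv[...,1]<50)).astype(np.uint8);m[250:]=0
b=P[m>0];A=np.c_[b[:,:2]-b[:,:2].mean(0),np.ones(len(b))];print(len(b),"tilt,z",np.linalg.lstsq(A,b[:,2],rcond=None)[0])
m=(P[...,2]>.064)&(P[...,2]<.074);m[250:]=0
n,l,s,c=cv2.connectedComponentsWithStats(m.astype(np.uint8))
for i in range(1,n):
    if s[i,4]>30: print("tip",s[i],P[l==i].mean(0))
```

```text
[ 0.6243 -0.1521  0.1392] [179.6595   0.0817  85.99  ] 0.0566012184780049 [ 0.4233 -0.5465  0.0782]
handle ((0.6293078064918518, -0.051651645451784134), (0.02382948249578476, 0.019951019436120987), 85.76063537597656)
6965 tilt,z [ 0.0013 -0.0013  0.0554]
tip [308 151  14  14 163] [ 0.6251 -0.111   0.068 ]
```

View pics/w6.png

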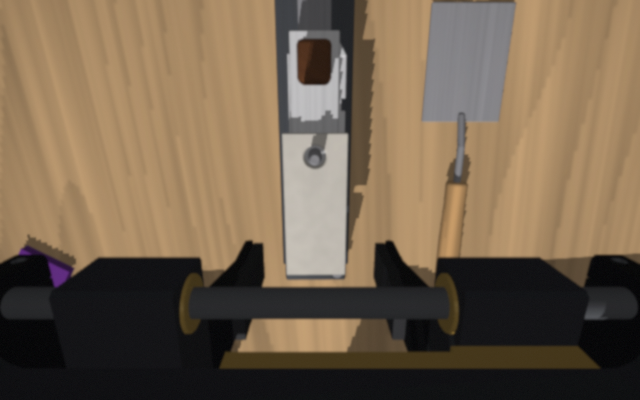

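The board lies flat on the deck, top at 0.0554 m, with the post through its hole at (315,157). The handle is at (314,62). I'll move above the handle and locate the stop.

Emit:
drive_tool(moves="0.03 -0.001 0 0 0.3; 0.06 -0.001 0 0 0.3; 0.085 -0.002 0 0 0.3; 0.1 -0.002 0 0 0.3; 0.1 -0.002 0 0 0.3; 0.1 -0.002 0 0 0.3; 0.1 -0.002 0 0 0.3; 0.1 -0.002 0 0 0.3")

```text
time_s: 10.7
tool_pos: [0.6272, -0.0541, 0.1353]
tool_rot: [-180.0, 0.0, 85.8]
force: [-0.4, -0.4, 0.1]
grip_width: 0.0566
```

Run:
```python
from hole import *
o=get_obs();print(o["tool_pos"],o["tool_rot"],o["grip_width"],o["qpos"])
h=np.array([.6292,-.0517]);e=np.array([.07,.9976]);nx=np.array([.9976,-.07])
K,T=cam("wrist");im,d=read_camera("wrist");save("w7",im);np.savez("w7",im=im,d=d,K=K,T=T)
for n in("ball_seat","stop","notch","handle_grip"):
    for r in pinpoint("wrist",n)[:2]: w=at_z(K,T,r["uv"],.036)[:2];print(n,r,w,"along",(w-h)@e,"across",(w-h)@nx)
def comps(P,tag):
    L=(P[...,:2]-h)@e;X=(P[...,:2]-h)@nx
    m=((L>.0)&(L<.3)&(X>.018)&(X<.07)&(P[...,2]>.02)&(P[...,2]<.08)).astype(np.uint8)
    n,l,s,c=cv2.connectedComponentsWithStats(m)
    for i in range(1,n):
        if s[i,4]>20:
            q=l==i;print(tag,s[i],"L",np.percentile(L[q],[2,50,98]),"X",np.percentile(X[q],[2,50,98]),"z",np.percentile(P[q][:,2],[2,50,98]))
comps(cloud(K,T,d),"wrist")
for c in("top","scene"):
    f=np.load(c+".npz");comps(cloud(*cam(c),f["d"]),c)
```

```text
[ 0.6272 -0.0541  0.1353] [-179.9806    0.0454   85.8383] 0.05660636579917082 [ 30.7151  22.8655 -35.6088  91.4739  13.9609  70.1814 -11.6906]
ball_seat {'uv': [350.5, 3.5], 'conf': 0.85} [0.6589 0.0845] along 0.137946727628602 across 0.020138777264344574
stop {'uv': [319.5, 116.3], 'conf': 0.57} [0.6329 0.0125] along 0.06434547910894647 across -0.0008350082248672028
notch {'uv': [351.7, 231.1], 'conf': 0.86} [ 0.6524 -0.0794] along -0.026008336794373796 across 0.025069094583335012
handle_grip {'uv': [321.8, 214.7], 'conf': 0.64} [ 0.6292 -0.0637] along -0.011925490664851914 across 0.0008596315551668847
wrist [ 348    0   79   34 1836] L [0.1224 0.132  0.1387] X [0.0204 0.0432 0.0679] z [0.024  0.0424 0.0447]
wrist [344 183   6  20  80] L [0.0002 0.006  0.0135] X [0.0184 0.02   0.0219] z [0.0352 0.0413 0.0424]
top [290 145  10  15 113] L [0.1256 0.1398 0.1538] X [0.0199 0.0393 0.0645] z [0.0254 0.0407 0.0463]
scene [274 247  19  18 196] L [0.1226 0.1402 0.1513] X [0.0226 0.046  0.0677] z [0.0217 0.0422 0.0472]
scene [318 290   5  10  38] L [0.2768 0.2854 0.2893] X [0.0184 0.0223 0.0247] z [0.0222 0.0369 0.0472]
```

View pics/w7.png

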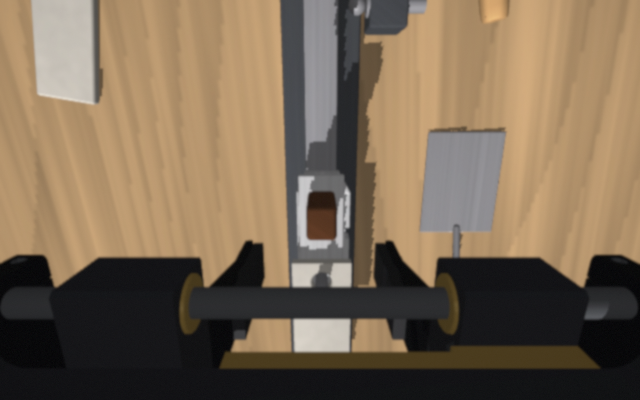

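Emit:
drive_tool(moves="0.0025 0.0018 0.02 0 0.3; 0.0025 0.0018 0.04 0 0.3; 0.0025 0.0018 0.06 0 0.3; 0.0025 0.0018 0.075 0 0.3; 0.0025 0.0018 0.08 0 0.3; 0.0025 0.0018 0.08 0 0; 0.0025 0.0018 0.08 0 -0.4; 0.0025 0.0018 0.08 0 -1", grip_force=30)

```text
time_s: 11.75
tool_pos: [0.6301, -0.0496, 0.0567]
tool_rot: [179.9, 0.0, 86.0]
force: [0.4, 0.4, -0.9]
grip_width: 0.0399
```

Emit:
drive_tool(moves="0 0 0 0 -1; 0 0 0 0 -1; 0 0 0 0 -1; 0 0 0 0 -1; 0 0 0 0 -1; 0 0 0 0 -1; 0 0 0 0 -1; 0 0 0 0 -1")

```text
time_s: 12.55
tool_pos: [0.6293, -0.0497, 0.0559]
tool_rot: [180.0, 0.0, 86.0]
force: [-2.9, 0.3, 4.8]
grip_width: 0.0196
```

Emit:
drive_tool(moves="0.008 0 0 0 -1; 0.02 0 0 0 -1; 0.035 0 0 0 -1; 0.05 0 0 0 -1; 0.065 0 0 0 -1; 0.08 0 0 0 -1; 0.09 0 0 0 -1; 0.09 0 0 0 -1")

```text
time_s: 13.35
tool_pos: [0.6356, 0.0428, 0.0559]
tool_rot: [180.0, -0.1, 86.1]
force: [-2.1, 0.8, 6.7]
grip_width: 0.0199
```

Emit:
drive_tool(moves="0 0 0 0 -1; 0 0 0 0 -1; 0 0 0 0 -1; 0 0 0 0 -1; 0 0 0 0 -1; 0 0 0 0 -1; 0 0 0 0 -1; 0 0 0 0 -1")

```text
time_s: 14.15
tool_pos: [0.6354, 0.0399, 0.0559]
tool_rot: [-180.0, -0.0, 86.0]
force: [-3.2, 1.5, 6.6]
grip_width: 0.0196
```

```bash
cat > st.py <<'E'
from hole import *
import sys
o=get_obs();t=o["tool_pos"][:2];print(o["tool_pos"],o["tool_rot"],o["grip_width"],o["force"])
e=np.array([.07,.9976]);nx=np.array([.9976,-.07])
K,T=cam("wrist");im,d=read_camera("wrist");save(sys.argv[1],im);np.savez(sys.argv[1],im=im,d=d,K=K,T=T)
for n,z in(("ball_seat",.036),("notch",.036),("notch",.04)):
    for r in pinpoint("wrist",n)[:2]: w=at_z(K,T,r["uv"],z)[:2];print(n,r,"along",(w-t)@e,"across",(w-t)@nx)
P=cloud(K,T,d);L=(P[...,:2]-t)@e;X=(P[...,:2]-t)@nx
def rep(tag,m):
    n,l,s,c=cv2.connectedComponentsWithStats(m.astype(np.uint8))
    for i in range(1,n):
        if s[i,4]>40:
            q=l==i;print(tag,s[i],"L",np.percentile(L[q],[1,50,99]),"X",np.percentile(X[q],[1,50,99]),"z",np.median(P[q][:,2]))
rep("stop",(X>.02)&(X<.07)&(P[...,2]>.025)&(P[...,2]<.05)&(L>-.06)&(L<.12))
rep("handle",(abs(X)<.03)&(P[...,2]>.083)&(P[...,2]<.095)&(abs(L)<.03))
E
python3 st.py w8
```

```text
[0.6354 0.0399 0.0559] [-179.9896   -0.0088   85.9683] 0.01964501526322899 [-3.2093  1.4695  6.554 ]
ball_seat {'uv': [358.0, 166.1], 'conf': 0.85} along 0.04504754958617045 across 0.021250409076252638
ball_seat {'uv': [317.3, 280.6], 'conf': 0.22} along -0.02337650488239855 across -0.0005481337161422993
stop [ 356  135   97   60 4037] L [0.0317 0.047  0.0606] X [0.0212 0.0434 0.0689] z 0.04288515928416001
handle [343 263  28  20 368] L [0.0075 0.0108 0.0119] X [0.0101 0.0156 0.021 ] z 0.08944164953897368
handle [ 267  264   75   23 1261] L [0.0038 0.0092 0.0118] X [-0.0202 -0.0038  0.0097] z 0.08855984471177769
handle [299 319  40   2  74] L [-0.0134 -0.0126 -0.0114] X [-0.008  -0.      0.0083] z 0.08878344517810531
```

View pics/w8.png

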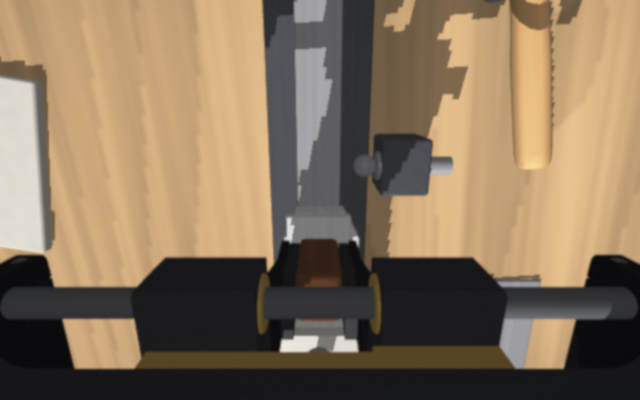

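The ball is at (366,166), about 45 mm ahead of the TCP, so roughly 72 mm of travel remains. I'll continue past the ramp and then creep.

Emit:
drive_tool(moves="0.008 0 0 0 -1; 0.016 0 0 0 -1; 0.024 0 0 0 -1; 0.032 0 0 0 -1; 0.04 0 0 0 -1; 0.048 0 0 0 -1; 0.052 0 0 0 -1; 0.052 0 0 0 -1")

```text
time_s: 15.15
tool_pos: [0.639, 0.0916, 0.0559]
tool_rot: [-180.0, 0.0, 86.0]
force: [-4.0, 0.3, 7.9]
grip_width: 0.0196
```

Emit:
drive_tool(moves="0 0 0 0 -1; 0 0 0 0 -1; 0 0 0 0 -1; 0 0 0 0 -1; 0 0 0 0 -1; 0 0 0 0 -1; 0 0 0 0 -1; 0 0 0 0 -1")

```text
time_s: 15.95
tool_pos: [0.639, 0.0915, 0.0559]
tool_rot: [-180.0, 0.0, 86.0]
force: [-3.3, 0.8, 6.4]
grip_width: 0.0197
```

```bash
python3 st.py w9
```

```text
[0.639  0.0915 0.0559] [-179.9717    0.016    85.9674] 0.019720337481386938 [-3.2625  0.8379  6.4462]
ball_seat {'uv': [356.9, 255.2], 'conf': 0.92} along -0.0069775782153724455 across 0.02230599638426401
notch {'uv': [505.5, 89.0], 'conf': 0.28} along 0.08408234629098739 across 0.09377803101764791
notch {'uv': [505.5, 89.0], 'conf': 0.28} along 0.08399002996812625 across 0.09172985398721416
stop [ 354  223   89   41 2176] L [-0.0081  0.0027  0.0092] X [0.0212 0.0432 0.069 ] z 0.041684839266092955
handle [ 267  263   75   24 1258] L [0.0039 0.0092 0.0119] X [-0.0201 -0.0039  0.0097] z 0.08858973690868964
handle [343 263  28  24 370] L [0.0074 0.0107 0.012 ] X [0.0101 0.0155 0.0209] z 0.08958452434307873
handle [299 319  40   2  75] L [-0.0135 -0.0123 -0.0113] X [-0.008  -0.      0.0084] z 0.08887183582886857
```

Emit:
drive_tool(moves="0.003 0 0 0 -1; 0.006 0 0 0 -1; 0.009 0 0 0 -1; 0.012 0 0 0 -1; 0.013 0 0 0 -1; 0.013 0 0 0 -1; 0.013 0 0 0 -1; 0.013 0 0 0 -1")

```text
time_s: 16.95
tool_pos: [0.6399, 0.104, 0.0559]
tool_rot: [-180.0, 0.1, 85.9]
force: [-3.4, -0.1, 7.0]
grip_width: 0.0193
```

Emit:
drive_tool(moves="0.001 0 0 0 -1; 0.001 0 0 0 -1; 0.001 0 0 0 -1; 0.001 0 0 0 -1; 0.001 0 0 0 -1; 0.001 0 0 0 -1; 0.001 0 0 0 -1; 0.001 0 0 0 -1")

```text
time_s: 17.75
tool_pos: [0.6399, 0.1048, 0.0559]
tool_rot: [-180.0, 0.1, 85.9]
force: [-4.0, 0.4, 6.9]
grip_width: 0.0197
```

Emit:
drive_tool(moves="0.001 0 0 0 -1; 0.001 0 0 0 -1; 0.001 0 0 0 -1; 0.001 0 0 0 -1; 0.001 0 0 0 -1; 0.001 0 0 0 -1; 0.001 0 0 0 -1; 0.001 0 0 0 -1")

```text
time_s: 18.55
tool_pos: [0.64, 0.1057, 0.0559]
tool_rot: [-180.0, 0.1, 85.9]
force: [-3.7, -0.7, 7.1]
grip_width: 0.0198
```

Emit:
drive_tool(moves="0.001 0 0 0 -1; 0.001 0 0 0 -1; 0.001 0 0 0 -1; 0.001 0 0 0 -1; 0.001 0 0 0 -1; 0.001 0 0 0 -1; 0.001 0 0 0 -1; 0.001 0 0 0 -1")

```text
time_s: 19.35
tool_pos: [0.6401, 0.107, 0.0559]
tool_rot: [-180.0, 0.1, 86.0]
force: [-3.4, -0.6, 7.4]
grip_width: 0.0199
```

Emit:
drive_tool(moves="0.001 0 0 0 -1; 0.001 0 0 0 -1; 0.001 0 0 0 -1; 0.001 0 0 0 -1; 0.001 0 0 0 -1; 0.001 0 0 0 -1; 0.001 0 0 0 -1; 0.001 0 0 0 -1")

```text
time_s: 20.15
tool_pos: [0.6403, 0.1111, 0.0559]
tool_rot: [180.0, -0.2, 86.1]
force: [-1.2, 4.6, 4.1]
grip_width: 0.0199
```

Emit:
drive_tool(moves="0.001 0 0 0 -1; 0.001 0 0 0 -1; 0.001 0 0 0 -1; 0.001 0 0 0 -1; 0.001 0 0 0 -1; 0.001 0 0 0 -1; 0.001 0 0 0 -1; 0.001 0 0 0 -1")

```text
time_s: 20.95
tool_pos: [0.6404, 0.1118, 0.0559]
tool_rot: [180.0, -0.1, 86.0]
force: [-2.1, 4.7, 5.9]
grip_width: 0.0195
```

Emit:
drive_tool(moves="0.001 0 0 0 -1; 0.001 0 0 0 -1; 0.001 0 0 0 -1; 0.001 0 0 0 -1; 0.001 0 0 0 -1; 0.001 0 0 0 -1; 0.001 0 0 0 -1; 0.001 0 0 0 -1")

```text
time_s: 21.75
tool_pos: [0.6404, 0.112, 0.0559]
tool_rot: [180.0, -0.1, 86.0]
force: [-1.7, 2.9, 4.7]
grip_width: 0.0195
```

The carriage jumped forward 4 mm and the force now pulls toward +y, which fits the ball dropping in. I'll step on until the pull balances.

Emit:
drive_tool(moves="0.001 0 0 0 -1; 0.001 0 0 0 -1; 0.001 0 0 0 -1; 0.001 0 0 0 -1; 0.001 0 0 0 -1; 0.001 0 0 0 -1; 0.001 0 0 0 -1; 0.001 0 0 0 -1")

```text
time_s: 22.55
tool_pos: [0.6404, 0.1122, 0.0559]
tool_rot: [-180.0, -0.0, 86.0]
force: [-3.7, 2.4, 7.1]
grip_width: 0.0198
```

Emit:
drive_tool(moves="0.001 0 0 0 -1; 0.001 0 0 0 -1; 0.001 0 0 0 -1; 0.001 0 0 0 -1; 0.001 0 0 0 -1; 0.001 0 0 0 -1; 0.001 0 0 0 -1; 0.001 0 0 0 -1")

```text
time_s: 23.35
tool_pos: [0.6405, 0.1123, 0.0559]
tool_rot: [-180.0, 0.0, 86.0]
force: [-2.9, 0.6, 8.0]
grip_width: 0.0199
```

```bash
python3 st.py w10
python3 - <<'E'
from h import *
K,T=cam("top");im,d=read_camera("top");save("t2",cv2.resize(im[130:200,240:400],None,fx=5,fy=5,interpolation=cv2.INTER_CUBIC))
for n in("ball_seat","notch","post_foot","handle_grip"):
    print(n,[(r["conf"],at_z(K,T,r["uv"],.036)) for r in pinpoint("top",n)[:2]])
for k in range(6): print(get_obs()["force"]);read_camera("wrist")
E
```

```text
[0.6405 0.1123 0.0559] [-179.9715    0.0383   85.9638] 0.019871196509323907 [-2.8858  0.6071  7.9516]
ball_seat {'uv': [317.2, 316.9], 'conf': 0.34} along -0.048306554270682416 across -0.0006549941121391212
stop [358   5  15  27 241] L [0.1123 0.1153 0.1198] X [0.0201 0.0222 0.0249] z 0.04176944275975361
stop [354 227   5  18  42] L [0.0024 0.0064 0.0094] X [0.0201 0.0211 0.0221] z 0.04108527134119681
stop [374 255  39   2  67] L [-0.0125 -0.0119 -0.0112] X [0.0339 0.0442 0.0566] z 0.02630806639686048
handle [ 267  263  104   24 1632] L [0.0039 0.0097 0.0119] X [-0.02   -0.      0.0204] z 0.08874175035404745
handle [299 319  40   2  74] L [-0.0135 -0.0124 -0.0114] X [-0.008  -0.      0.0084] z 0.08883553937156222
ball_seat []
notch [(0.29, array([0.6179, 0.3589, 0.036 ]))]
post_foot []
handle_grip []
[-3.2265  0.7334  7.4011]
[-2.799   0.3965  6.8521]
[-4.1516  0.9315  7.0233]
[-2.7112  1.7204  6.5511]
[-3.9757  0.0768  6.9762]
[-3.6069 -0.1643  7.2321]
```

View pics/t2.png

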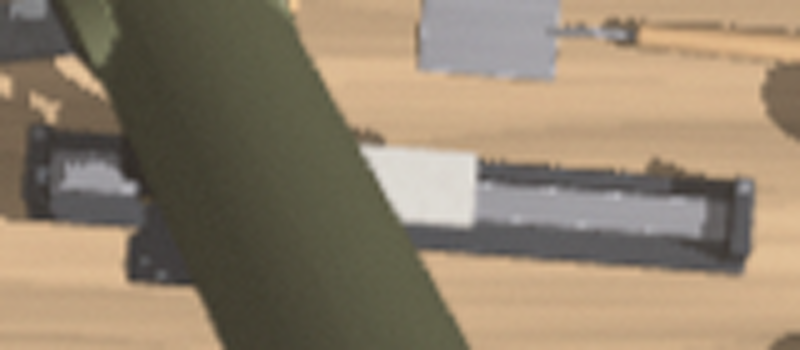

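Run:
```python
from h import *
K,T=cam("scene");im,d=read_camera("scene");P=cloud(K,T,d)
u,v=proj(K,T,[.635,.05,.05]).astype(int);print(u,v)
save("s2",cv2.resize(im[v-60:v+60,u-80:u+80],None,fx=5,fy=5,interpolation=cv2.INTER_CUBIC))
for n in("ball_seat","notch","board_eye","board_center","post_foot","handle_grip"):
    for r in pinpoint("scene",n)[:2]: print(n,r,at_z(K,T,r["uv"],dict(board_eye=.055,board_center=.051,post_foot=.055).get(n,.036)))
hsv=cv2.cvtColor(im,cv2.COLOR_RGB2HSV)
m=(P[...,2]>.051)&(P[...,2]<.06)&(hsv[...,1]<50)&(abs(P[...,0]-.635)<.04)&(P[...,1]<.12)&(P[...,1]>-.1)
b=P[m];A=np.c_[b[:,:2]-b[:,:2].mean(0),np.ones(len(b))];print(len(b),np.linalg.lstsq(A,b[:,2],rcond=None)[0],cv2.minAreaRect(b[:,:2].astype(np.float32)))
print(get_obs()["time_s"])
```

```text
292 234
ball_seat {'uv': [290.7, 249.9], 'conf': 0.51} [0.6593 0.0803 0.036 ]
ball_seat {'uv': [355.6, 225.7], 'conf': 0.42} [0.4725 0.1091 0.036 ]
notch {'uv': [290.2, 250.9], 'conf': 0.64} [0.6621 0.0823 0.036 ]
notch {'uv': [293.9, 237.7], 'conf': 0.6} [0.6314 0.0509 0.036 ]
board_eye {'uv': [404.6, 212.9], 'conf': 0.71} [0.3465 0.1596 0.055 ]
board_eye {'uv': [324.6, 139.4], 'conf': 0.65} [ 0.3451 -0.2218  0.055 ]
board_center {'uv': [408.6, 220.9], 'conf': 0.74} [0.3541 0.1847 0.051 ]
board_center {'uv': [271.2, 146.5], 'conf': 0.72} [ 0.5018 -0.2917  0.051 ]
post_foot {'uv': [292.8, 236.2], 'conf': 0.68} [0.6386 0.0586 0.055 ]
post_foot {'uv': [421.2, 296.0], 'conf': 0.33} [0.4876 0.3738 0.055 ]
handle_grip {'uv': [300.9, 245.1], 'conf': 0.82} [0.6294 0.0819 0.036 ]
217 [-0.0006 -0.0107  0.0565] ((0.6352636814117432, 0.03684946522116661), (0.1683221012353897, 0.04717862606048584), 85.68914794921875)
24.45
```

View pics/s2.png

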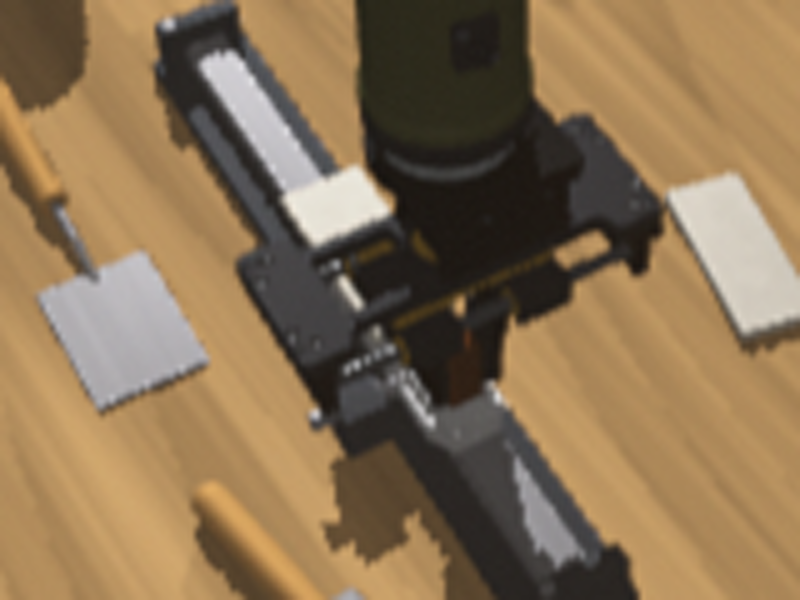

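The board's rear end shows flat behind the gripper at crop (335,205), and the handle is gripped beside the stop block. The click, the stiff seat and the balanced force all agree with the geometry, so I'm handing in.

```bash
python3 -c "
from cell import *
o=get_obs();print(o['tool_pos'],o['force'],o['grip_width']);print(sign_off())"
```

```text
[0.64046193 0.11234517 0.05592443] [-2.74711991 -0.27086604  8.14805686] 0.01985943843363832
the job is handed in; nothing more can be done
None
```

I hung the white board with the hole on the post and let go of it. I then slid the carriage by its handle until the ball clicked into the notch, and handed the job in still gripping the handle. No verdict is reported on handing in. The last logged time was 24.5 s of the 61 s allowed.

**Board:**
- After release the wrist camera showed it flat on the deck: top at 55.4 mm (55 mm expected), tilt about 0.1°, with the post through the hole.
- After the slide, the scene camera showed its visible rear part still in place. The fit there was coarser (56.5 mm, 0.6° tilt), and the gripper hid the hole.

**Carriage:**
- The click was clear: a 4 mm jump with a 4.6 N forward pull. The next four 1 mm commands moved it only about 1.2 mm, and the force along the rail fell to about 0 N.
- The tool stopped at y = 0.1123 m; the camera estimate of home was 0.111 m ± 2 mm.
- The grip was set to 30 N. The opening read 19.9 mm on the 20 mm handle.

**Checks that gave nothing:** the point detectors were no use at the end. The top camera found neither ball nor handle because the arm blocked them, and the notch detections were weak. The seating therefore rests on the force and the geometry.

**Other things:** I did not measure the other objects' positions afterwards. I felt no unexpected contact and moved nothing else on purpose.

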